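# Set a locker door to its wide airing position on the stay and lock it

### The arm

A 6-joint arm with a two-finger parallel gripper is mounted at the origin on the work surface. World frame = base frame: x ahead of the robot, y to its left, z up, the work surface at z = 0. Lengths are in mm, angles in rad, forces in N, time in s.
With the tool pointing down it reaches from about 275 to 775 mm from the base axis. Payload 14.6 kg.
Tool frame: the origin (TCP) lies on the mounting face of the last link; the fingertips stand 173 mm ahead of it and the grasp point (between the pads) lies r.tcp_to_grasp ahead of it (r.tcp_to_grasp is the distance from the TCP to the grasp point, in mm); z points along the fingers, y is the line along which they close (so a half turn about z gives the same grasp; the last joint's range is limited). The gripper opens to 85 mm and grips with 20 to 120 N. Pads are 22 mm wide; open, the fingers measure 114 mm over their backs; the gripper's body (76 mm by 85 mm) begins 54 mm behind the grasp point. The pads swing forward as they close: fully open they stand 13 mm farther back than shut.
Start: joints at [-0.155, 0.263, -0.048, 1.259, 0, 1.415], TCP at [525.004, -0.006, 404.678] pointing down, gripper open.
Joint ranges: [-2.65, 2.65], [-0.89, 1.7], [-1.18, 1.37], [-2.13, 2.11], [-1.35, 1.29], [-3.14, 3.14]. Speed limits (rad/s): [1.89, 1.89, 2.57, 2.79, 3.14, 3.14].

### API

Orientations are given as a 3x3 rotation matrix whose columns are the frame's x, y, z axes.
In Python, from workcell import r, read_camera gives the robot as it stands.
- The arm moves only by the tool drive_tool, never from a script. Its argument "rows" is a list that holds one entry, the list of rows, each a list of 4 numbers: the shift along the tool's x, y, z in mm, then the turn about the tool's z in degrees. In form: [[[dx, dy, dz, roll], ...]]. A call has 1 to 20 rows; each row shifts and turns the commanded pose from where the row before left it, along the tool's axes as they then stand; what a row does not reach is not made up. A row lasts 1/12 s, in which the tool goes at most 41.7 mm and 7.16 degrees, less where a joint would pass 70% of its speed; a pose out of reach is approached as far as the arm can. A call with a gripper value outside its range is refused whole. "gripper" is the finger opening in mm, from 0 to 85.4, set as the call begins (left out, the last holds). The fingers move at their own pace and stop on an object; "newtons" is the grip in N (left out, the last holds). Time passes only in rows, so rows that do not move let the fingers close. It gives the time, the measured TCP pose, the force, the opening and the grip force at its end, in the units of the state.
- r.get_state(): the state, without advancing time (a new reading comes with each control period).
- read_camera(name): name is "scene" or "side" or "wrist"; returns a dict with "image" (480x640x3 uint8, red, green, blue), "mtx" (3x3 intrinsics, pixels), "k1" (the pictures are not rectified: a ray, as slopes to the right and down, at radius r is drawn at 1 + k1 r^2 times it, then the intrinsics apply), "world_from_camera" (4x4, takes a point from camera to world coordinates). Camera axes: x right, y up, looking along -z (the intrinsics and any distortion apply to the point x, -y, -z); pixel columns grow to the right and rows downward; lengths in mm; the calibration is good to about 2 mm. A picture is of the moment at which its call begins. There is no depth.
- r.sign_off(): hands the job in; it is judged then, once.
The state is a dict: "time_s": time; "joint_pos": joint angles; "joint_velocities": joint speeds; "joint_efforts": joint torques, N m; "position": TCP position; "ee_rot": TCP orientation; "contact_force": force on the tool from outside, world axes, zero at the start; "torque": the same for the moment, N m; "gripper_width": opening from 0.0 (shut) to 1.0 (fully open); "grasp_force": force on a finger pad.
Only numpy, scipy, OpenCV 4.12 (cv2) and the standard library are available. Lean on these libraries where they do the work, as an engineer would, in place of code of your own. Each camera call takes 0.05 s, during which the arm holds its last target. There are 200 camera calls.

### The job

The little charging locker by the front door is only ajar and needs airing: lift its stay bar off the brass pin, swing the blue door wider, and drop the stay's end hole (the one nearest the yellow grip) over the pin so the bar lies flat. Then take the red-handled locking rod from its holder and push it down the hollow pin until it is fully home. Leave the jar, the red lamp and the seat clamp where they are.

Things in the scene. Friction and masses are not known exactly. Their poses are not given: they have to be found in the camera images.
- locker: Low galvanised steel locker fixed to the shelf, 180 deep (x) x 260 wide (y) x 130 tall; origin at the centre of its underside, z up, its open front faces its own -x. All its parts turn with it. Its blue door (250 wide, 10 thick, its top 126 above the shelf) hinges about a vertical axis at locker-frame (-96, 125) mm and opens towards -x.
- door (a joint): Angle of the blue door in rad, 0 shut, growing as it swings out; light friction keeps it where it is left. It starts at about 0.32, with the stay's first hole over the pin; with the middle hole on the pin it stands at 0.62, with the end hole at 0.94.
- door_hinge (a point): Point on the door's vertical hinge axis, 141 above the shelf (mid-thickness of the stay bar), axes as the locker's. The stay's swivel is on the door's top edge, 110 mm from this axis: at door angle a it is at (-110 sin a, -110 cos a) mm from this point in the locker's x, y.
- pin_mouth (a point): Centre of the top of the hollow brass pin that stands on the locker's roof, at locker-frame (-45, 30, 156) mm: 14 mm outside diameter, 10 mm bore, bore 76 deep from the mouth; its top is 26 above the roof and 12 above the stay bar lying flat. Axes as the locker's.
- stay (a joint): Upward tilt of the flat dark steel stay bar in rad: 0 level on its stop, 8 mm over the locker's roof, up to 0.9; it falls back by its own weight (140 g). Bar 34 wide, 6 thick, from 13 mm behind its swivel to 201 mm beyond. The swivel, on the door's top edge, also lets it turn about the vertical; pulling the bar pulls the door along.
- stay_grip (a point): Centre of the stay's yellow upright grip, a flat fin 30 long x 10 thick x 32 tall standing on the tail of the bar; the point is 184 mm along the bar from the swivel and 22 mm above the bar's mid-thickness. x runs along the bar from swivel to tail, y across it (the fin's 10 mm thickness), z up out of the bar.
- first_hole (a point): Centre of the stay hole nearest the swivel, 86.3 mm from it, 19 mm diameter, at mid-thickness of the bar; it is over the pin at the start. A middle hole, not used, is at 114.7 mm. Axes as stay_grip.
- end_hole (a point): Centre of the stay's end hole, nearest the grip, 143.1 mm from the swivel, 19 mm diameter, at mid-thickness of the bar. Axes as stay_grip.
- holder_mouth (a point): Centre of the mouth of the rod holder, a plain upright aluminium tube (16 outside, 10 bore, mouth 84 above the shelf) on a dark round foot 64 across, fixed to the shelf, to the left or right of the locker. z up.
- rod: Loose locking rod, 110 tall, 60 g, upright in the holder at the start. Origin at its bottom tip, z up along it: steel shaft 7 diameter with a tapered tip, 70 long; then a round collar 26 diameter, 4 thick; then a red handle from 74 to 110 mm, 28 wide (x) x 12 thick (y). Fully home, its collar sits on the pin's mouth (too wide for the stay's holes).
- rod_collar (a point): Centre of the underside of the rod's collar, 70 mm above its tip; axes as the rod's.
- jar: Clear glass jar with an aluminium screw lid, 76 diameter x 112 tall, on the other side of the locker from the rod holder; origin at the centre of its underside. Leave alone.
- lamp: Red rear lamp, 40 x 70 x 34 tall, with a small toggle switch on top; origin at the centre of its underside. Leave alone.
- clamp: Silver aluminium seat clamp, a ring 44 diameter x 16 tall with a bolt lug to its own +x; origin at the centre of the ring's underside. Leave alone.
There are look-alikes about, which are no part of the job. What is shaped like the rod but black is not meant.

How it is judged (in metres and radians):
On the way, in this order (a step that is already met when the one before it is completed fails the run):
1. the stay is lifted clear off the pin (z of first_hole in the frame of pin_mouth above 0.004 m), for 0.1 s.
2. the door is swung wider (value of joint door above 0.8207 rad), for 0.1 s.
3. the stay's end hole is down over the pin, bar flat (horizontal distance between end_hole and pin_mouth below 0.006 m and value of joint stay below 0.035 rad), for 0.2 s.
4. the locking rod is drawn out of its holder (z of rod in the frame of holder_mouth above 0.005 m), for 0.1 s.
At the end, for the whole second after the job is handed in: end hole over the pin (within 6 mm), bar flat (tilt under 0.035 rad), door within 0.08 rad of 0.94, rod upright (0.08 rad) and at rest in the pin with its collar within 5 mm of the mouth; jar, lamp and clamp within 25 mm of their starts (all of step 3 and distance between rod_collar and pin_mouth below 0.005 m and angle between rod's own z axis and vertical below 0.08 rad and linear speed of rod below 0.02 m/s and value of joint door between 0.8607 and 1.0207 rad and distance of each of jar, lamp, clamp from where it was at the start of the episode below 0.025 m); the robot touches nothing.
It fails at once if the jar is disturbed (distance of jar from where it was at the start of the episode above 0.025 m or angle between jar's own z axis and vertical above 0.5 rad).
It fails at once if the lamp is disturbed (distance of lamp from where it was at the start of the episode above 0.025 m or angle between lamp's own z axis and vertical above 0.5 rad).
It fails at once if the seat clamp is disturbed (distance of clamp from where it was at the start of the episode above 0.025 m or angle between clamp's own z axis and vertical above 0.5 rad).
It also fails if it takes over 56 s, if anything falls off the work surface, if the arm or the gripper's body presses on something with over 40 N, if the wrist force passes 120 N, or if a joint passes its speed limit or range.

## Working session

There is one attempt and no reset: what is moved stays moved. The work goes in short steps, Python scripts to look and compute and a tool call to move; the robot and the scene stay as the last step left them, time stands still between calls to the robot, and variables do not carry over. Pictures are saved under pics/ and viewed, at most 10 in all, crops included, and the job is handed in when it is done.

Besides the shell and the picture viewer there is one more tool, called after "Call:" by a JSON object that holds its "method" and its "body". drive_tool: Moves the arm, as the interface text tells. Its arguments: {"type":"object","properties":{"rows":{"type":"array"},"gripper":{"type":"number"},"newtons":{"type":"number"}},"required":["rows"]}

```bash
mkdir -p pics; python3 - <<'E'
from workcell import r, read_camera
import cv2,numpy as np
for n in ("scene","side"):
    c=read_camera(n); cv2.imwrite(f"pics/{n}0.png",c["image"][:,:,::-1])
    print(n,c["mtx"].round(1).tolist(),c["k1"],c["world_from_camera"].round(3).tolist())
s=r.get_state(); print(r.tcp_to_grasp,s)
E
```

```text
scene [[455.0, 0.0, 314.2], [0.0, 455.0, 236.1], [0.0, 0.0, 1.0]] -0.06882202930234846 [[0.414, -0.564, 0.715, 1292.139], [0.91, 0.247, -0.332, -316.928], [0.011, 0.788, 0.616, 772.818], [0.0, 0.0, 0.0, 1.0]]
side [[443.8, 0.0, 318.4], [0.0, 443.8, 235.4], [0.0, 0.0, 1.0]] 0.0060759456934033305 [[-0.992, 0.099, -0.084, 423.273], [-0.13, -0.702, 0.7, 773.174], [0.01, 0.705, 0.709, 875.784], [0.0, 0.0, 0.0, 1.0]]
154.70000000000002 {'time_s': 0.1, 'joint_pos': array([-1.55300978e-01,  2.63484705e-01, -4.88427082e-02,  1.25940876e+00,
        3.87655211e-06,  1.41551618e+00]), 'joint_velocities': array([-0.00110921,  0.00011593,  0.00079046, -0.00075931, -0.00054398,
       -0.00030142]), 'joint_efforts': array([ 3.99830533e-03, -6.38578105e+01,  3.85062754e+01,  9.92193818e-03,
       -8.72614100e-05, -2.47696767e-05]), 'position': array([5.24925227e+02, 6.40972886e-03, 4.04279418e+02]), 'ee_rot': array([[ 2.09024694e-05,  9.99999569e-01, -9.27934603e-04],
       [ 9.99999989e-01, -2.07640277e-05,  1.49202774e-04],
       [ 1.49183442e-04, -9.27937711e-04, -9.99999558e-01]]), 'contact_force': array([ 0.02773784,  0.02067903, -0.0017677 ]), 'torque': array([-0.02628372,  0.05078476,  0.00312686]), 'grasp_force': 0.0, 'gripper_width': 1.0028181003458052}
```

View pics/scene0.png

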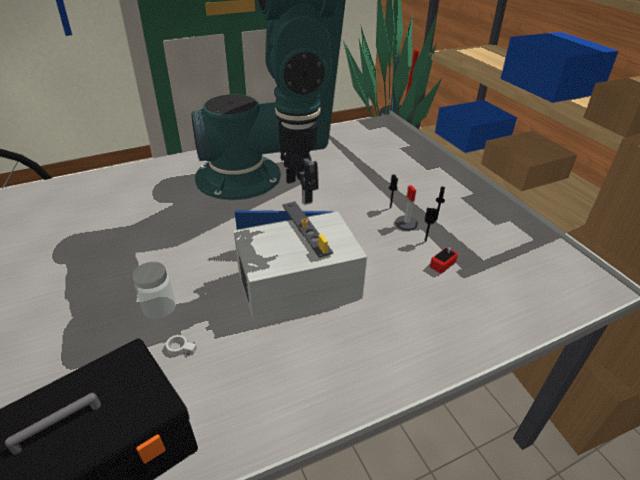

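View pics/side0.png

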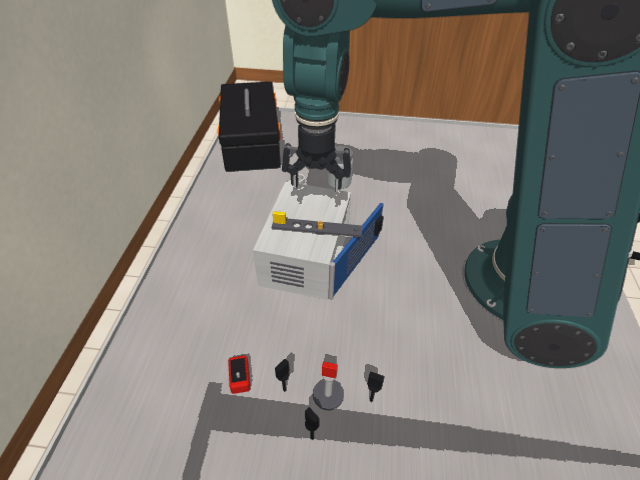

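The side view shows the yellow grip at (279,217), the brass pin at (320,225) and the red handle at (329,369), with three black look-alikes around the holder. In the scene view the grip is at (322,242) and the red handle at (411,193). Next I'll triangulate these.

```bash
cat > h.py <<'E'
from workcell import r, read_camera
import cv2,numpy as np
def ray(c,u,v):
    M=c["mtx"];d=np.array([(u-M[0,2])/M[0,0],(v-M[1,2])/M[1,1]]);s=d.copy()
    for _ in range(8): s=d/(1+c["k1"]*(s@s))
    W=c["world_from_camera"];k=W[:3,:3]@np.array([s[0],-s[1],-1]);return W[:3,3],k/np.linalg.norm(k)
def plane(c,u,v,z):
    o,k=ray(c,u,v);return o+k*(z-o[2])/k[2]
def tri(*rs):
    A=sum(np.eye(3)-np.outer(k,k) for o,k in rs);b=sum((np.eye(3)-np.outer(k,k))@o for o,k in rs)
    p=np.linalg.solve(A,b);return p,[round(float(np.linalg.norm(np.cross(p-o,k))),1) for o,k in rs]
def blobs(c,lo,hi,box=None,n=4,amin=8):
    h=cv2.cvtColor(c["image"],cv2.COLOR_RGB2HSV);m=cv2.inRange(h,np.array(lo),np.array(hi))
    if box: k=np.zeros_like(m);k[box[1]:box[3],box[0]:box[2]]=255;m&=k
    N,L,S,C=cv2.connectedComponentsWithStats(m);i=[j for j in np.argsort(-S[1:,4])+1 if S[j,4]>=amin][:n]
    return [(C[j].round(1).tolist(),S[j].tolist()) for j in i],m
E
python3 - <<'E'
from h import *
a=read_camera("scene");b=read_camera("side")
Y=((22,140,100),(34,255,255));R=((0,170,90),(6,255,255));B=((8,120,80),(21,255,255))
for n,c,bx in(("scene",a,[(280,195,350,265),(395,175,425,205)]),("side",b,[(265,200,340,240),(310,355,345,380)])):
    print(n,"Y",blobs(c,*Y,bx[0])[0],"B",blobs(c,*B,bx[0],amin=3)[0],"R",blobs(c,*R,bx[1])[0])
S=[cv2.resize(a["image"][170:280,225:445],None,fx=3.6,fy=3.6,interpolation=2)[:300],0]
p=cv2.resize(a["image"][170:270,225:445],(792,360));q=cv2.resize(b["image"][180:306,220:400],(343,240));q2=cv2.resize(b["image"][340:445,220:400],(411,240))
cv2.imwrite("pics/c1.png",np.vstack([p,np.hstack([q,q2,np.zeros((240,38,3),np.uint8)])])[:,:,::-1])
E
```

```text
scene Y [([322.4, 243.3], [318, 234, 9, 19, 120])] B [([304.4, 222.5], [302, 219, 6, 8, 44]), ([318.3, 235.0], [318, 234, 2, 3, 3])] R [([410.8, 192.3], [408, 186, 8, 14, 68])]
side Y [([278.9, 217.4], [273, 211, 13, 13, 147])] B [([319.8, 224.9], [317, 221, 6, 9, 42])] R [([328.8, 369.3], [322, 362, 15, 16, 195])]
```

View pics/c1.png

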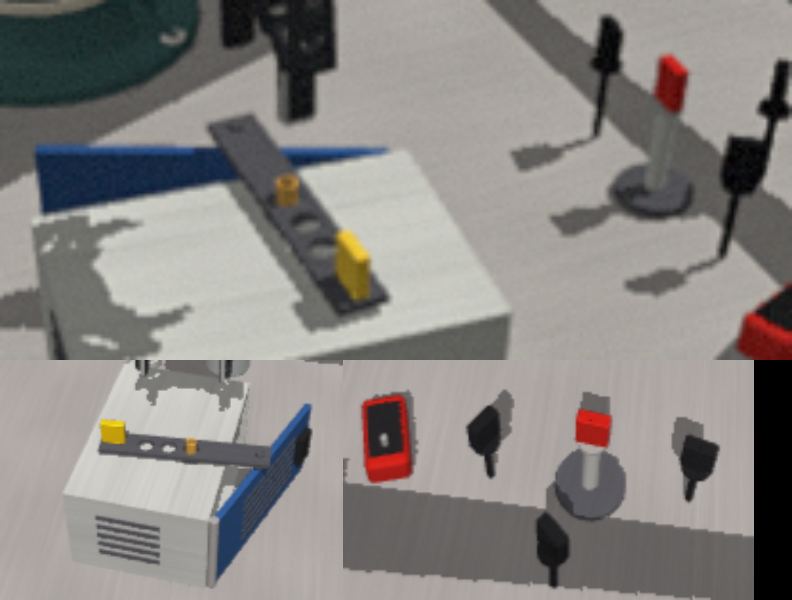

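The crops show the brass pin through the first hole, and the red handle's broad face toward the side camera. The black look-alikes' feet are at about (284,390), (312,438) and (372,400) in the side view.

```bash
python3 - <<'E'
from h import *
a=read_camera("scene");b=read_camera("side")
g=tri(ray(a,322.4,243.3),ray(b,278.9,217.4));p=tri(ray(a,304.4,222.5),ray(b,319.8,224.9));h=tri(ray(a,410.8,192.3),ray(b,328.8,369.3))
for q in(g,p,h):print(q[0].round(1),q[1])
print("pin@150",plane(a,304.4,222.5,150).round(1),plane(b,319.8,224.9,150).round(1))
d=g[0]-p[0];print("bar",np.hypot(*d[:2]),np.arctan2(d[1],d[0]))
for u,v in((284,390),(311.5,438.5),(372,400)):print("black",plane(b,u,v,0).round(0))
print("foot",plane(b,328.5,394,8).round(0))
# handle: top-face corner columns in side
_,m=blobs(b,(0,150,60),(8,255,255),(310,355,345,380));c=max(cv2.findContours(m,0,1)[0],key=cv2.contourArea);print(c[:,0].tolist())
# roof corners on z=130: scene px from crop
for u,v in((225+408/3.6,170+150/3.6),(225+512/3.6,170+312/3.6),(225+33/3.6,170+222/3.6)):print("roof",plane(a,u,v,130).round(0))
for u,v in((220+65/1.906,180+(492-360)/1.906),(220+213/1.906,180+(518-360)/1.906)):print("roofside",plane(b,u,v,130).round(0))
E
```

```text
[609.   19.7 159.3] [0.5, 0.5]
[511.   20.2 148.5] [0.3, 0.3]
[449.1 363.7 108.1] [0.0, 0.0]
pin@150 [513.3  19.5 150. ] [510.6  21.4 150. ]
bar 98.01691556118075 -0.005211945433403853
black [539. 365.   0.]
black [469. 453.   0.]
black [358. 361.   0.]
foot [447. 364.   8.]
[[323, 362], [323, 363], [323, 364], [322, 365], [322, 366], [322, 367], [322, 368], [322, 369], [322, 370], [322, 371], [322, 372], [322, 373], [322, 374], [322, 375], [323, 375], [324, 375], [325, 375], [326, 376], [327, 376], [328, 376], [329, 376], [330, 376], [331, 377], [332, 377], [333, 377], [334, 377], [335, 377], [335, 376], [335, 375], [335, 374], [335, 373], [335, 372], [335, 371], [336, 370], [336, 369], [336, 368], [336, 367], [336, 366], [336, 365], [336, 364], [335, 364], [334, 364], [333, 364], [332, 363], [331, 363], [330, 363], [329, 363], [328, 362], [327, 362], [326, 362], [325, 362], [324, 362]]
roof [480. 125. 130.]
roof [658. 106. 130.]
roof [ 456. -133.  130.]
roofside [652. 102. 130.]
roofside [471. 118. 130.]
```

Call:
{"method": "drive_tool", "body": {"rows": [[[20, 0, 0, -7], [0, 20, 0, -7], [0, 20, 0, -7]]], "gripper": 50, "newtons": 20}}

```text
time_s: 0.55
position: [564.3, 27.8, 405.1]
ee_rot: [[-0.364, 0.931, 0.0], [0.931, 0.364, -0.0], [-0.0, 0.0, -1.0]]
contact_force: [-0.4, -0.3, -0.5]
gripper_width: 0.606
grasp_force: 0.0
```

```bash
python3 - <<'E'
from h import *
s=r.get_state();print(s["joint_pos"].round(3),s["position"].round(1),s["ee_rot"].round(3).tolist())
E
```

```text
[-0.095  0.332  0.054  1.292 -0.     1.103] [564.3  27.8 405.1] [[-0.364, 0.931, 0.0], [0.931, 0.364, -0.0], [-0.0, 0.0, -1.0]]
```

Call:
{"method": "drive_tool", "body": {"rows": [[[0, 0, 0, -7], [0, 0, 0, -7], [0, 0, 0, -7], [0, 0, 0, -7], [0, 0, 0, -7], [0, 0, 0, -7], [0, 0, 0, -7], [0, 0, 0, -7], [-15, -3, 0, -7], [-15, -3, 0, -5.5], [-15, -2, 0, 0], [0, 0, 0, 0]]]}}

```text
time_s: 1.55
position: [609.6, 13.8, 403.9]
ee_rot: [[-1.0, 0.009, 0.0], [0.009, 1.0, -0.0], [-0.0, -0.0, -1.0]]
contact_force: [1.2, -0.1, -0.4]
gripper_width: 0.59
grasp_force: 0.0
```

```bash
python3 - <<'E'
from h import *
s=r.get_state();print(s["joint_pos"].round(3),s["position"].round(1),s["ee_rot"].round(3).tolist())
c=read_camera("wrist");print(c["mtx"].round(1).tolist(),c["k1"],c["world_from_camera"].round(3).tolist())
for n,lo,hi in(("Y",(22,140,80),(34,255,255)),("B",(8,120,60),(21,255,255))):print(n,blobs(c,lo,hi,n=3)[0])
cv2.imwrite("pics/w1.png",c["image"][:,:,::-1])
E
```

```text
[-0.111  0.412  0.177  1.335 -0.    -0.102] [609.6  13.8 403.9] [[-1.0, 0.009, 0.0], [0.009, 1.0, -0.0], [-0.0, -0.0, -1.0]]
[[427.8, 0.0, 321.2], [0.0, 427.8, 241.7], [0.0, 0.0, 1.0]] -0.05042959174575398 [[0.009, -0.962, -0.272, 541.99], [1.0, 0.009, 0.003, 14.384], [-0.0, -0.272, 0.962, 373.056], [0.0, 0.0, 0.0, 1.0]]
Y [([332.7, 262.1], [323, 225, 20, 70, 1217])]
B [([331.1, 59.5], [317, 44, 29, 34, 480]), ([331.3, 231.5], [323, 225, 17, 15, 104])]
```

View pics/w1.png

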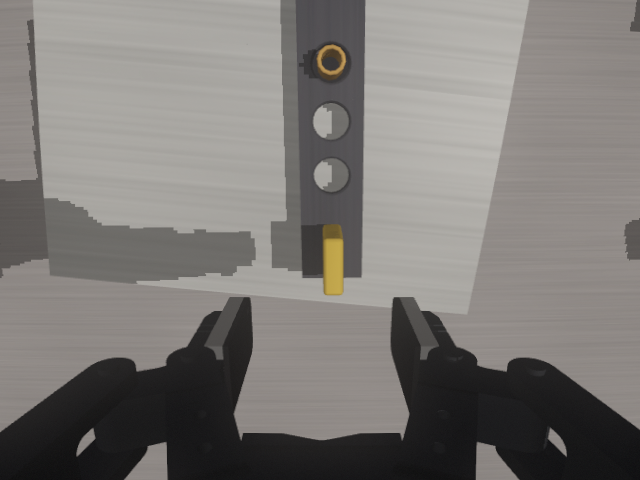

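The wrist view shows the pin mouth ring at (331,61), the middle and end holes at (331,121) and (331,174), and the fin spanning rows 225–295 at column 333.

```bash
python3 - <<'E'
from h import *
c=read_camera("wrist")
print("pin",plane(c,331.3,61,156).round(1));
for v in(121,174.5):print("hole",plane(c,331.2,v,143).round(1))
print("fin top near/far",plane(c,333.5,294.5,179).round(1),plane(c,332.5,240,179).round(1),plane(c,332.5,225,147).round(1), plane(c,333,295,147).round(1))
# plan: waypoints of the fin (grasp 8 above fin centre at tilt 0) for (door a, tilt t)
yaw=-0.114; pin=plane(c,331.3,61,156)[:2]
R=lambda t:np.array([[np.cos(t),-np.sin(t)],[np.sin(t),np.cos(t)]])
H=pin+R(yaw)@np.array([-51,95])
L=(np.array([45,-30]))
for a,t,bd in((.32,0,None),(.32,.3,.109),(.32,.38,.109),(.6,.38,-.05),(.94,.38,-.212),(.94,.2,-.212),(.94,0,-.212)):
    if bd is None: bd=.109
    s=H+R(yaw)@np.array([-110*np.sin(a),-110*np.cos(a)])
    l=184*np.cos(t)-22*np.sin(t); z=141+184*np.sin(t)+22*np.cos(t)
    f=s+R(yaw+bd)@np.array([l,0]); print(a,t,"fin",f.round(1),round(z,1),"baryaw",round(np.degrees(yaw+bd),1))
E
```

```text
pin [513.   19.8 156. ]
hole [540.7  20.  143. ]
hole [568.4  19.8 143. ]
fin top near/far [622.5  20.  179. ] [594.9  19.6 179. ] [595.3  20.4 147. ] [636.3  20.6 147. ]
0.32 0 fin [610.8  19.3] 163.0 baryaw -0.3
0.32 0.3 fin [596.1  19.4] 216.4 baryaw -0.3
0.32 0.38 fin [589.5  19.4] 229.7 baryaw -0.3
0.6 0.38 fin [561.6  10.3] 229.7 baryaw -9.4
0.94 0.38 fin [531.6  13.5] 229.7 baryaw -18.7
0.94 0.2 fin [544.1   9.3] 199.1 baryaw -18.7
0.94 0 fin [551.8   6.7] 163.0 baryaw -18.7
```

Call:
{"method": "drive_tool", "body": {"rows": [[[0, 6, 15, 0.5], [0, 0, 25, 0], [0, 0, 25, 0], [0, 0, 13, 0], [0, 0, 0, 0], [0, 0, 0, 0]]]}}

```text
time_s: 2.15
position: [607.2, 20.5, 326.9]
ee_rot: [[-1.0, 0.018, -0.001], [0.018, 1.0, 0.0], [0.001, 0.0, -1.0]]
contact_force: [0.9, 0.4, 0.6]
gripper_width: 0.584
grasp_force: 0.0
```

Call:
{"method": "drive_tool", "body": {"rows": [[[0, 0, 0, 0], [0, 0, 0, 0], [0, 0, 0, 0], [0, 0, 0, 0], [0, 0, 0, 0], [0, 0, 0, 0]]], "gripper": 0, "newtons": 30}}

```text
time_s: 2.65
position: [607.9, 20.1, 326.9]
ee_rot: [[-1.0, 0.017, 0.0], [0.017, 1.0, -0.0], [-0.0, -0.0, -1.0]]
contact_force: [-0.8, -2.6, 0.3]
gripper_width: 0.112
grasp_force: 31.5
```

Call:
{"method": "drive_tool", "body": {"rows": [[[1.3, 0, -7, 0], [1.6, 0, -7, 0], [1.9, 0, -7, 0], [2.2, 0, -7, 0], [2.5, 0, -7, 0], [2.8, 0, -7, 0], [3.1, 0, -7, 0], [3.4, 0, -7, 0], [3.6, 0, -7, 0], [0, 0, 0, 0], [0, 0, 0, 0]]]}}

```text
time_s: 3.57
position: [585.4, 20.7, 390.1]
ee_rot: [[-1.0, 0.017, 0.001], [0.017, 1.0, -0.0], [-0.001, -0.0, -1.0]]
contact_force: [-0.4, -2.7, -1.2]
gripper_width: 0.109
grasp_force: 31.2
```

```bash
python3 - <<'E'
from h import *
c=read_camera("wrist");d=read_camera("side")
p=cv2.resize(c["image"],(400,300));q=cv2.resize(d["image"][180:310,220:400],(415,300))[:,:400]
cv2.imwrite("pics/m1.png",np.hstack([p,q])[:,:,::-1])
E
```

```text
(no output)
```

View pics/m1.png

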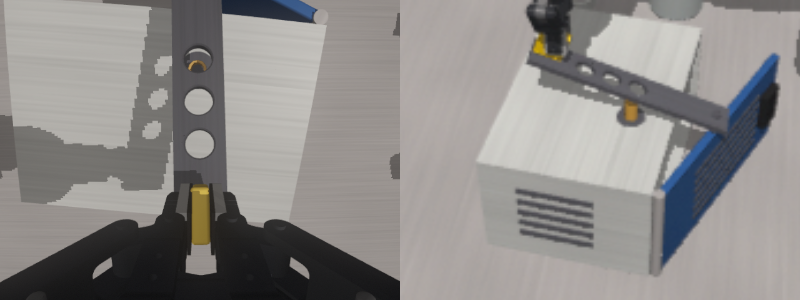

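Call:
{"method": "drive_tool", "body": {"rows": [[[4.7, -1.6, 0, 1.5], [4.6, -1.8, 0, 1.5], [4.6, -1.9, 0, 1.5], [4.5, -2, 0, 1.5], [4.5, -2.1, 0, 1.5], [4.4, -2.2, 0, 1.5], [5, -0.4, 0, 1.5], [5, -0.6, 0, 1.5], [5, -0.7, 0, 1.5], [5, -0.8, 0, 1.5], [4.9, -1, 0, 1.5], [4.9, -1.1, 0, 1.5], [0, 0, 0, 0], [0, 0, 0, 0]]]}}

```text
time_s: 4.83
position: [527.0, 14.1, 389.8]
ee_rot: [[-0.945, 0.326, 0.0], [0.326, 0.945, 0.001], [-0.0, 0.001, -1.0]]
contact_force: [-0.5, 0.5, -1.2]
gripper_width: 0.109
grasp_force: 29.9
```

```bash
python3 - <<'E'
from h import *
c=read_camera("wrist");d=read_camera("side")
p=cv2.resize(c["image"],(400,300));q=cv2.resize(d["image"][180:310,220:400],(415,300))[:,:400]
cv2.imwrite("pics/m2.png",np.hstack([p,q])[:,:,::-1])
E
```

```text
(no output)
```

View pics/m2.png

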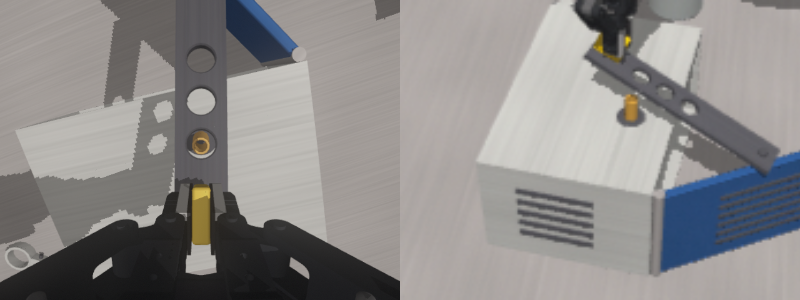

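Call:
{"method": "drive_tool", "body": {"rows": [[[-3.9, 0.2, 7, 0], [-3.6, 0.2, 7, 0], [-3.3, 0.2, 7, 0], [-3, 0.1, 7, 0], [-2.7, 0.1, 7, 0], [-2.4, 0, 5, 0], [0, 0, 0, 0], [0, 0, 0, 0]]]}}

```text
time_s: 5.6
position: [545.2, 8.6, 349.3]
ee_rot: [[-0.946, 0.326, -0.001], [0.326, 0.946, 0.0], [0.001, -0.0, -1.0]]
contact_force: [-2.2, -0.6, -0.0]
gripper_width: 0.109
grasp_force: 30.1
```

```bash
python3 - <<'E'
from h import *
c=read_camera("wrist")
cv2.imwrite("pics/m3.png",cv2.resize(c["image"][130:330,200:440],(720,600))[:,:,::-1])
E
```

```text
(no output)
```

View pics/m3.png

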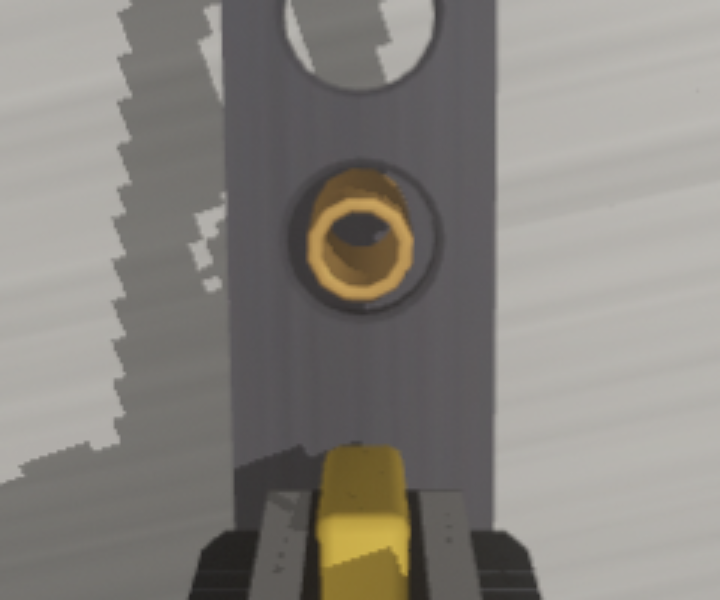

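The pin's ring (360,248) sits inside the end hole (365,240), so I'll keep lowering.

Call:
{"method": "drive_tool", "body": {"rows": [[[-1.9, 0.2, 6, 0], [-1.6, 0.2, 6, 0], [-1.3, 0.1, 6, 0], [-0.8, 0, 4, 0], [0, 0, 0, 0], [0, 0, 0, 0]]]}}

```text
time_s: 6.15
position: [550.7, 7.2, 327.5]
ee_rot: [[-0.946, 0.326, -0.001], [0.326, 0.946, 0.0], [0.001, -0.0, -1.0]]
contact_force: [-3.1, -0.8, 1.5]
gripper_width: 0.112
grasp_force: 31.3
```

Call:
{"method": "drive_tool", "body": {"rows": [[[0, 0, 0, 0], [0, 0, 0, 0], [0, 0, 0, 0], [0, 0, 0, 0], [0, 0, -10, 0], [0, 0, -25, 0], [0, 0, -25, 0], [0, 0, -25, 0], [0, 0, 0, 0], [0, 0, 0, 0]]], "gripper": 35}}

```text
time_s: 6.98
position: [551.0, 7.2, 413.8]
ee_rot: [[-0.945, 0.326, 0.003], [0.326, 0.945, -0.0], [-0.003, 0.001, -1.0]]
contact_force: [0.2, -0.5, 0.2]
gripper_width: 0.414
grasp_force: 0.0
```

```bash
python3 - <<'E'
from h import *
c=read_camera("wrist");d=read_camera("side")
p=cv2.resize(c["image"],(400,300));q=cv2.resize(d["image"][180:310,220:400],(415,300))[:,:400]
cv2.imwrite("pics/m4.png",np.hstack([p,q])[:,:,::-1]);print(blobs(c,(8,120,60),(21,255,255),n=2)[0])
print(r.get_state()["joint_pos"].round(2))
E
```

```text
[([318.7, 173.8], [306, 159, 26, 29, 392]), ([325.1, 219.5], [323, 219, 5, 3, 8])]
[-0.13  0.31  0.03  1.3   0.    0.2 ]
```

View pics/m4.png

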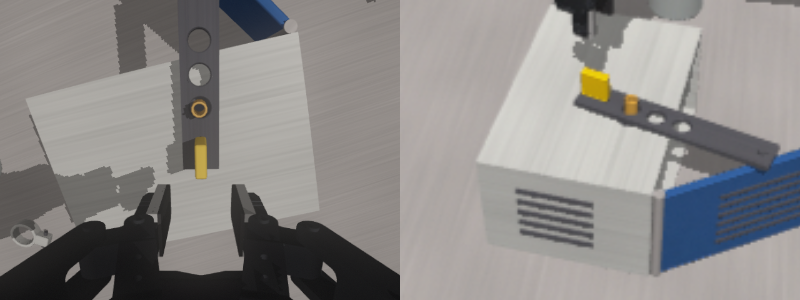

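The bar lies flat with the end hole over the pin, whose ring is at about (319,174) in the full frame. On to the rod.

Call:
{"method": "drive_tool", "body": {"rows": [[[0, 0, 0, -6.3], [0, 0, 0, -6.3], [0, 0, 0, -6.4], [9, 31, 0, 0], [9, 31, 0, 0], [9, 31, 0, 0], [9, 31, 0, 0], [9, 31, 0, 0], [9, 31, 0, 0], [9, 31, 0, 0], [9, 31, 10, 0], [9, 31, 10, 0], [9, 31, 10, 0], [9, 31, 10, 0], [3, 16, 0, 0], [0, 0, 0, 0], [0, 0, 0, 0], [0, 0, 0, 0]]], "gripper": 40}}

```text
time_s: 8.58
position: [448.8, 363.8, 372.1]
ee_rot: [[-1.0, 0.0, -0.001], [0.0, 1.0, -0.001], [0.001, -0.001, -1.0]]
contact_force: [0.8, -0.3, -0.7]
gripper_width: 0.47
grasp_force: 0.0
```

```bash
python3 - <<'E'
from h import *
c=read_camera("wrist");print(r.get_state()["position"].round(1),r.get_state()["joint_pos"].round(2))
cv2.imwrite("pics/w2.png",c["image"][:,:,::-1])
b,m=blobs(c,(0,150,50),(8,255,255),n=3);print(b)
N,L=cv2.connectedComponents(m)
i=L[int(b[0][0][1]),int(b[0][0][0])];k=(L==i).astype(np.uint8);q=max(cv2.findContours(k,0,1)[0],key=cv2.contourArea);R=cv2.minAreaRect(q);print(R)
for p in cv2.boxPoints(R):print(p,plane(c,*p,124).round(1))
E
```

```text
[449.  363.5 372.4] [ 0.54  0.36  0.01  1.22 -0.    0.54]
[([308.8, 410.1], [265, 389, 85, 49, 2226]), ([321.4, 249.6], [309, 219, 25, 62, 1242])]
((308.13702392578125, 411.3547668457031), (84.56521606445312, 46.82768630981445), 4.028263568878174)
[264.3141  431.74045] [563.  328.9 124. ]
[267.60364 385.02847] [529.8 332.2 124. ]
[351.95996 390.9691 ] [533.8 381.8 124. ]
[348.6704  437.68106] [567.3 380.5 124. ]
```

View pics/w2.png

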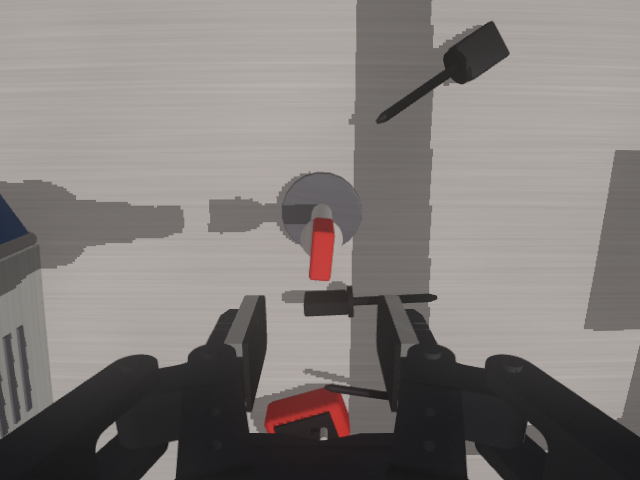

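The red handle is at (321,250), nearly aligned with the tool's x. A black look-alike is near (330,302), so I'll check whether it is in the fingers' way.

```bash
python3 - <<'E'
from h import *
c=read_camera("wrist");b=read_camera("side");a=read_camera("scene")
for w in((327,302),(478,52)):
  for s in((283,370),(312,420),(375,381)):
    p,e=tri(ray(c,*w),ray(b,*s));print(w,s,p.round(0),e)
for w in((437,297),(380,120),(330,388)):print("tip z0",plane(c,*w,0).round(0))
# scene handles: from crop
S={n:ray(a,225+u/3.6,170+v/3.6) for n,(u,v) in dict(l=(608,45),r=(743,165),rr=(778,92)).items()}
for s in((283,370),(312,420),(375,381)):
  for n in S: p,e=tri(ray(b,*s),S[n]);print("scene",n,s,p.round(0),e)
_,m=blobs(c,(0,150,50),(8,255,255),(300,200,345,285));q=max(cv2.findContours(m,0,1)[0],key=cv2.contourArea);R=cv2.minAreaRect(q);print(R)
h=cv2.cvtColor(c["image"],cv2.COLOR_RGB2HSV)[:,:,2]
for v in range(212,286,4):
  x=np.where(m[v])[0]; print(v,(x[0],x[-1],int(h[v,x].mean())) if len(x) else None,end=' ')
E
```

```text
(327, 302) (283, 370) [526. 359.  52.] [18.0, 18.0]
(327, 302) (312, 420) [499. 392.   4.] [36.6, 36.6]
(327, 302) (375, 381) [400. 395. 216.] [44.6, 44.6]
(478, 52) (283, 370) [441. 421. 245.] [77.8, 77.8]
(478, 52) (312, 420) [408. 452. 127.] [60.5, 60.5]
(478, 52) (375, 381) [364. 416. 189.] [5.0, 5.0]
tip z0 [527. 463.   0.]
tip z0 [380. 409.   0.]
tip z0 [618. 371.   0.]
scene l (283, 370) [490. 344. 139.] [60.0, 60.0]
scene r (283, 370) [539. 368.  88.] [2.7, 2.7]
scene rr (283, 370) [531. 395. 140.] [2.3, 2.3]
scene l (312, 420) [424. 401.  86.] [66.3, 66.3]
scene r (312, 420) [473. 430.  27.] [1.6, 1.6]
scene rr (312, 420) [469. 454.  87.] [1.2, 1.2]
scene l (375, 381) [361. 367.  90.] [0.8, 0.8]
scene r (375, 381) [416. 395.  49.] [72.0, 72.0]
scene rr (375, 381) [416. 422. 107.] [66.7, 66.7]
((322.02459716796875, 248.72950744628906), (21.004289627075195, 60.84001922607422), 5.194429397583008)
212 None 216 None 220 (np.int64(315), np.int64(331), 111) 224 (np.int64(314), np.int64(332), 113) 228 (np.int64(314), np.int64(332), 113) 232 (np.int64(313), np.int64(333), 169) 236 (np.int64(313), np.int64(333), 186) 240 (np.int64(313), np.int64(333), 187) 244 (np.int64(312), np.int64(333), 185) 248 (np.int64(312), np.int64(332), 187) 252 (np.int64(312), np.int64(332), 187) 256 (np.int64(311), np.int64(331), 184) 260 (np.int64(311), np.int64(331), 187) 264 (np.int64(311), np.int64(331), 187) 268 (np.int64(310), np.int64(330), 186) 272 (np.int64(310), np.int64(330), 187) 276 (np.int64(310), np.int64(329), 188) 280 None 284 None
```

```bash
python3 - <<'E'
from h import *
c=read_camera("wrist")
p=plane(c,323,230.5,124);q=plane(c,319.7,279.5,124);print(p.round(1),q.round(1),((p+q)/2).round(1),np.linalg.norm(p-q),np.degrees(np.arctan2(*(q-p)[1::-1])))
print(plane(c,311.5,254.5,124).round(1),plane(c,331.8,254.5,124).round(1), r.get_state()["position"].round(1))
h=cv2.cvtColor(read_camera("side")["image"],cv2.COLOR_RGB2HSV)
b=read_camera("side");bl,_=blobs(b,(0,0,0),(180,255,45),(200,340,420,470),n=6,amin=40);print(bl)
E
```

```text
[437.  364.5 124. ] [464.4 362.7 124. ] [450.7 363.6 124. ] 27.50406441730864 -3.7436092908490655
[450.2 358.3 124. ] [450.2 369.2 124. ] [449.1 363.5 372.8]
[([381.8, 452.7], [362, 414, 35, 56, 429]), ([236.1, 419.2], [223, 382, 33, 55, 379]), ([237.4, 369.4], [231, 359, 14, 23, 258]), ([289.6, 400.5], [285, 379, 11, 56, 236])]
```

The black rods have fallen over by themselves and lie flat, out of the way. Now grasp the handle.

Call:
{"method": "drive_tool", "body": {"rows": [[[-1.5, 0, 0, 3.7], [0, 0, 20, 0], [0, 0, 25, 0], [0, 0, 25, 0], [0, 0, 20, 0], [0, 0, 16.5, 0], [0, 0, 0, 0], [0, 0, 0, 0], [0, 0, 0, 0]]]}}

```text
time_s: 9.68
position: [450.6, 364.3, 267.3]
ee_rot: [[-0.998, 0.065, 0.001], [0.065, 0.998, 0.001], [-0.001, 0.001, -1.0]]
contact_force: [0.3, -1.1, -0.6]
gripper_width: 0.468
grasp_force: 0.0
```

Call:
{"method": "drive_tool", "body": {"rows": [[[0, 0, 0, 0], [0, 0, 0, 0], [0, 0, 0, 0], [0, 0, 0, 0], [0, 0, 0, 0], [0, 0, 0, 0], [0, 0, 0, 0]]], "gripper": 0, "newtons": 60}}

```text
time_s: 10.27
position: [450.5, 364.4, 267.2]
ee_rot: [[-0.998, 0.064, 0.001], [0.064, 0.998, 0.001], [-0.001, 0.001, -1.0]]
contact_force: [-0.7, -0.9, 6.6]
gripper_width: 0.132
grasp_force: 58.4
```

Call:
{"method": "drive_tool", "body": {"rows": [[[0, 0, -10, 0], [0, 0, -15, 0], [0, 0, -20, 0], [0, 0, -25, 0], [0, 0, -25, 0], [0, 0, -25, 0], [0, 0, -25, 0], [0, 0, -25, 0], [0, 0, -10, 0], [0, 0, 0, 0], [0, 0, 0, 0], [0, 0, 0, 0]]]}}

```text
time_s: 11.27
position: [450.1, 364.1, 445.4]
ee_rot: [[-0.998, 0.065, -0.001], [0.065, 0.998, -0.001], [0.001, -0.001, -1.0]]
contact_force: [0.9, -0.3, -1.2]
gripper_width: 0.131
grasp_force: 58.5
```

```bash
python3 - <<'E'
from h import *
a=read_camera("scene");b=read_camera("side");c=read_camera("wrist");R=((0,150,50),(8,255,255))
for x in(a,b,c):print(blobs(x,*R,n=4,amin=15)[0])
s=r.get_state();print(s["position"].round(1),s["joint_pos"].round(2))
E
```

```text
[([442.9, 262.5], [430, 249, 28, 24, 259]), ([410.6, 73.4], [406, 50, 10, 45, 101]), ([423.2, 133.8], [420, 126, 7, 15, 41])]
[([239.3, 378.0], [229, 355, 21, 39, 374]), ([339.7, 316.1], [338, 308, 4, 17, 38])]
[([321.3, 336.3], [301, 276, 41, 121, 4373])]
[450.1 364.2 445.3] [ 0.54  0.35  0.19  1.41 -0.    0.6 ]
```

Call:
{"method": "drive_tool", "body": {"rows": [[[-5, -20, -4, 0], [-7, -28, -4, 0], [-8, -32, 0, 0], [-8, -32, 0, 0], [-8, -32, 0, 0], [-8, -32, 0, 0], [-8, -32, 0, 0], [-8, -32, 0, 0], [-8, -32, 0, 0], [-8, -32, 0, 0], [-6, -23, 0, 0], [-3, -12.5, 0, 5], [0, 0, 0, 5], [0, 0, 0, 5], [0, 0, 0, 0], [0, 0, 0, 0], [0, 0, 0, 0]]]}}

```text
time_s: 12.83
position: [513.1, 20.1, 454.0]
ee_rot: [[-0.948, 0.318, -0.0], [0.318, 0.948, 0.0], [0.0, -0.0, -1.0]]
contact_force: [-0.2, 0.0, 0.4]
gripper_width: 0.134
grasp_force: 58.5
```

```bash
python3 - <<'E'
from h import *
a=read_camera("scene");b=read_camera("side");c=read_camera("wrist");s=r.get_state();P=s["position"];print(P.round(1),s["ee_rot"].round(3).tolist())
B=((8,120,60),(21,255,255))
for x in(a,b,c):print("brass",blobs(x,*B,n=3,amin=10)[0])
print(blobs(c,(0,150,50),(8,255,255),n=2)[0])
def proj(c,p):
    W=np.linalg.inv(c["world_from_camera"]);q=W[:3,:3]@p+W[:3,3];d=np.array([q[0],-q[1]])/-q[2];d=d*(1+c["k1"]*d@d);return [int(d[0]*c["mtx"][0,0]+c["mtx"][0,2]),int(d[1]*c["mtx"][1,1]+c["mtx"][1,2])]
t=np.array([513,19.8,175.])
I=[]
for x,s in((c,60),(b,40),(a,40)):
    u,v=proj(x,t);u0,v0=max(0,u-s),max(0,v-s);print((u0,v0));I.append(cv2.resize(x["image"][v0:v0+2*s,u0:u0+2*s],(266,266),interpolation=1))
cv2.imwrite("pics/f.png",np.hstack(I)[:,:,::-1])
E
```

```text
[513.1  20.2 454.1] [[-0.948, 0.319, -0.0], [0.319, 0.948, -0.0], [0.0, -0.0, -1.0]]
brass [([580.7, 124.3], [481, 0, 159, 285, 19997]), ([604.0, 388.7], [550, 309, 90, 146, 6925]), ([463.4, 23.3], [432, 0, 66, 51, 2735])]
brass [([446.2, 59.3], [341, 0, 208, 124, 21750]), ([94.5, 313.2], [0, 93, 221, 387, 5094]), ([261.9, 75.4], [226, 68, 73, 16, 756])]
brass [([320.0, 227.9], [309, 214, 21, 27, 282])]
[([321.3, 336.9], [301, 276, 41, 119, 4268]), ([635.8, 216.8], [630, 205, 10, 29, 162])]
(259, 177)
(278, 176)
(264, 173)
```

View pics/f.png

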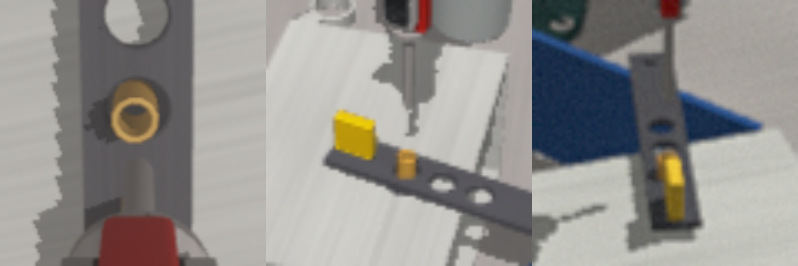

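The wrist crop shows the pin mouth at about (319.5,230) and the rod tip near (324,249) in full-frame pixels. The side crop has the tip near (321.3,216) above the pin. I'll refine this numerically.

```bash
python3 - <<'E'
from h import *
b=read_camera("side");c=read_camera("wrist");s=r.get_state();P=s["position"];T=s["ee_rot"]
g=cv2.cvtColor(c["image"],cv2.COLOR_RGB2GRAY)
for v in(244,246,248,250,252,256,262,268):print(v,g[v,310:340].tolist())
gs=cv2.cvtColor(b["image"],cv2.COLOR_RGB2GRAY)
for v in range(196,228,3):print(v,gs[v,310:332].tolist())
def rel(p):return (T.T@(p-P)).round(2)
m=plane(c,319.5,230.2,156);print("pin",m.round(1),"tool",rel(m))
for z in(201,):
  for u,v in((324,249),(323,249)):print("tip",rel(plane(c,u,v,z)),plane(c,u,v,z).round(1))
print("tri",[ (x if isinstance(x,list) else (x.round(1),rel(x))) for x in tri(ray(c,323.7,249),ray(b,321.3,216))])
E
```

```text
244 [91, 89, 89, 91, 91, 91, 91, 91, 91, 90, 90, 90, 91, 92, 93, 93, 93, 91, 93, 94, 93, 93, 92, 93, 94, 95, 95, 94, 93, 93]
246 [91, 89, 90, 90, 91, 91, 91, 91, 91, 91, 90, 90, 91, 92, 93, 93, 92, 91, 93, 93, 93, 93, 93, 93, 94, 95, 94, 94, 94, 92]
248 [91, 90, 89, 90, 91, 90, 90, 90, 89, 90, 90, 93, 95, 96, 96, 93, 92, 92, 92, 94, 93, 94, 93, 93, 94, 94, 94, 94, 93, 93]
250 [91, 89, 89, 90, 91, 90, 89, 88, 87, 89, 90, 93, 97, 99, 102, 103, 98, 91, 92, 93, 92, 93, 92, 93, 94, 94, 94, 93, 93, 93]
252 [91, 91, 90, 90, 90, 90, 88, 88, 87, 90, 90, 94, 97, 100, 102, 106, 108, 104, 93, 93, 93, 92, 93, 93, 94, 95, 94, 93, 93, 92]
256 [92, 89, 89, 90, 90, 88, 88, 87, 87, 89, 91, 94, 97, 101, 102, 105, 108, 107, 98, 93, 92, 92, 92, 93, 94, 95, 94, 94, 92, 92]
262 [91, 89, 89, 89, 89, 90, 89, 87, 87, 89, 91, 94, 97, 100, 103, 106, 108, 108, 101, 92, 93, 92, 91, 93, 93, 94, 94, 93, 93, 93]
268 [64, 64, 64, 71, 87, 89, 88, 86, 87, 89, 91, 95, 98, 101, 103, 106, 108, 110, 105, 92, 92, 92, 92, 92, 93, 95, 94, 92, 93, 92]
196 [203, 188, 120, 120, 118, 120, 120, 121, 119, 107, 127, 122, 105, 119, 1
[... 700 characters left out ...]
01, 201, 199, 200, 199, 198]
217 [117, 145, 198, 199, 200, 200, 199, 202, 199, 196, 199, 199, 196, 196, 197, 200, 201, 199, 199, 199, 197, 197]
220 [109, 90, 87, 88, 88, 92, 114, 124, 172, 197, 196, 195, 195, 197, 202, 201, 199, 197, 198, 196, 194, 195]
223 [72, 87, 86, 86, 88, 87, 87, 90, 132, 129, 136, 130, 126, 112, 92, 114, 123, 170, 192, 190, 193, 194]
226 [90, 91, 90, 90, 89, 87, 72, 80, 121, 132, 134, 131, 113, 66, 74, 88, 87, 87, 87, 87, 87, 88]
pin [513.1  19.5 156. ] tool [-1.0000e-01 -6.3000e-01  2.9816e+02]
tip [  0.8    1.97 253.16] [513.   22.2 201. ]
tip [  0.8    1.43 253.16] [512.9  21.7 201. ]
tri [(array([512.7,  21.4, 181.5]), array([  0.8 ,   1.06, 272.7 ])), [5.7, 5.7]]
```

```bash
python3 - <<'E'
from h import *
b=read_camera("side");c=read_camera("wrist")
def proj(c,p):
    W=np.linalg.inv(c["world_from_camera"]);q=W[:3,:3]@np.array(p,float)+W[:3,3];d=np.array([q[0],-q[1]])/-q[2];d=d*(1+c["k1"]*d@d);return (d*[c["mtx"][0,0],c["mtx"][1,1]]+c["mtx"][:2,2]).round(1)
for z in(156,190,201,220,240,268):print(z,"side",proj(b,(513.1,20.2,z)),"wrist",proj(c,(513.1,20.2,z)))
m,_=blobs(b,(8,110,60),(21,255,255),(305,212,335,240));print(m)
h=cv2.cvtColor(b["image"],cv2.COLOR_RGB2HSV)
for v in range(220,233):print(v,[int(x) for x in np.where((h[v,310:335,1]>110))[0]+310])
E
```

```text
156 side [318.8 222.6] wrist [320.6 229.8]
190 side [319.  211.9] wrist [320.6 244.5]
201 side [319.1 208.3] wrist [320.6 250.2]
220 side [319.2 202. ] wrist [320.5 261.2]
240 side [319.3 195.2] wrist [320.4 275.1]
268 side [319.4 185.3] wrist [320.3 299.8]
[([319.7, 225.0], [317, 221, 6, 9, 47])]
220 [310]
221 [310, 318, 319, 320, 321]
222 [310, 318, 319, 320, 321, 322]
223 [318, 319, 320, 321, 322]
224 [317, 318, 319, 320, 321, 322]
225 [317, 318, 319, 320, 321, 322]
226 [317, 318, 319, 320, 321, 322]
227 [317, 318, 319, 320, 321, 322]
228 [318, 319, 320, 321, 322]
229 [318, 319, 320, 321]
230 []
231 []
232 []
```

Call:
{"method": "drive_tool", "body": {"rows": [[[0, -1.2, 10, 0], [0, 0, 12, 0], [0, 0, 10, 0], [0, 0, 6, 0], [0, 0, 4, 0], [0, 0, 4, 0], [0, 0, 3, 0], [0, 0, 3, 0], [0, 0, 0, 0], [0, 0, 0, 0]]]}}

```text
time_s: 14.02
position: [512.8, 18.8, 402.3]
ee_rot: [[-0.947, 0.321, 0.0], [0.321, 0.947, -0.0], [-0.0, 0.0, -1.0]]
contact_force: [1.0, -0.2, -0.8]
gripper_width: 0.13
grasp_force: 58.5
```

Call:
{"method": "drive_tool", "body": {"rows": [[[0, 0, 4, 0], [0, 0, 4, 0], [0, 0, 4, 0], [0, 0, 4, 0], [0, 0, 4, 0], [0, 0, 0, 0], [0, 0, 0, 0]]]}}

```text
time_s: 14.6
position: [512.7, 18.9, 382.0]
ee_rot: [[-0.947, 0.321, -0.0], [0.321, 0.947, 0.0], [0.0, -0.0, -1.0]]
contact_force: [-0.1, 0.3, -1.4]
gripper_width: 0.131
grasp_force: 58.5
```

Call:
{"method": "drive_tool", "body": {"rows": [[[0, 0, 5, 0], [0, 0, 6, 0], [0, 0, 6, 0], [0, 0, 6, 0], [0, 0, 6, 0], [0, 0, 5, 0], [0, 0, 4, 0], [0, 0, 2, 0], [0, 0, 1, 0], [0, 0, 0, 0], [0, 0, 0, 0]]]}}

```text
time_s: 15.52
position: [512.9, 18.8, 341.4]
ee_rot: [[-0.947, 0.321, 0.0], [0.321, 0.947, -0.0], [-0.0, 0.0, -1.0]]
contact_force: [0.2, -0.8, 0.0]
gripper_width: 0.129
grasp_force: 58.5
```

Call:
{"method": "drive_tool", "body": {"rows": [[[0, 0, 1, 0], [0, 0, 1, 0], [0, 0, 0.7, 0], [0, 0, 0, 0], [0, 0, 0, 0]]]}}

```text
time_s: 15.93
position: [512.8, 18.8, 339.1]
ee_rot: [[-0.947, 0.321, 0.001], [0.321, 0.947, -0.0], [-0.001, 0.0, -1.0]]
contact_force: [-3.0, 0.4, 9.7]
gripper_width: 0.138
grasp_force: 60.1
```

The collar seated with 9.7 N at the expected height. Now release and back off.

Call:
{"method": "drive_tool", "body": {"rows": [[[0, 0, 0, 0], [0, 0, 0, 0], [0, 0, 0, 0], [0, 0, 0, 0], [0, 0, 0, 0], [0, 0, -10, 0], [0, 0, -25, 0], [0, 0, -30, 0], [0, 0, -30, 0], [0, 0, -20, 0], [0, 0, 0, 0], [0, 0, 0, 0], [0, 0, 0, 0]]], "gripper": 40}}

```text
time_s: 17.02
position: [512.8, 18.8, 452.7]
ee_rot: [[-0.947, 0.321, -0.001], [0.321, 0.947, 0.0], [0.001, -0.0, -1.0]]
contact_force: [-0.6, -0.0, -0.5]
gripper_width: 0.469
grasp_force: 0.0
```

```bash
python3 - <<'E'
from h import *
a=read_camera("scene");b=read_camera("side");c=read_camera("wrist");R=((0,150,50),(8,255,255))
def proj(c,p):
    W=np.linalg.inv(c["world_from_camera"]);q=W[:3,:3]@np.array(p,float)+W[:3,3];d=np.array([q[0],-q[1]])/-q[2];d=d*(1+c["k1"]*d@d);return (d*[c["mtx"][0,0],c["mtx"][1,1]]+c["mtx"][:2,2]).round(1)
bs=blobs(b,*R,(295,180,345,235))[0];as_=blobs(a,*R,(280,170,345,250))[0];print(bs,as_,blobs(c,*R,n=2)[0])
print(proj(b,(513,19.5,178)),proj(a,(513,19.5,178)),proj(c,(513,19.5,196)),tri(ray(a,*as_[0][0]),ray(b,*bs[0][0])))
Y=((22,140,100),(34,255,255));print(g:=[blobs(a,*Y,(270,190,350,265),n=1)[0],blobs(b,*Y,(265,200,340,240),n=1)[0]]);print(tri(ray(a,*g[0][0][0]),ray(b,*g[1][0][0])))
E
```

```text
[([320.0, 215.1], [315, 207, 11, 17, 152])] [([304.1, 210.1], [302, 203, 6, 17, 71])] [([321.6, 248.1], [312, 216, 20, 57, 965]), ([636.8, 216.2], [633, 208, 7, 21, 92])]
[319.  215.5] [304.3 212.5] [321.9 249.5] (array([510.03378261,  20.8638515 , 181.76007588]), [0.8, 0.8])
[[([306.2, 228.9], [304, 220, 6, 19, 86])], [([304.4, 216.2], [299, 209, 12, 15, 142])]]
(array([549.53902326,   7.88631905, 160.29850395]), [0.3, 0.3])
```

```bash
python3 -c "
from workcell import r
print(r.sign_off())"
```

```text
the job is handed in; nothing more can be done
None
```

The job is handed in, with no verdict returned: by my last camera check the stay lies flat with its end hole over the pin and the door at about 0.94 rad. The locking rod seated on the pin's mouth, and the robot came near none of the jar, lamp or clamp.

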